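# Pull the dull red cutters from the clip strip

### The arm

A 6-joint arm with a two-finger parallel gripper is mounted at the origin on the work surface. World frame = base frame: x ahead of the robot, y to its left, z up, the work surface at z = 0. Lengths are in mm, angles in rad, forces in N, time in s.
With the tool pointing down it reaches from about 350 to 775 mm from the base axis. Payload 7.3 kg.
Tool frame: the origin (TCP) lies on the centre line of the jaws, within the pads' length; the fingertips stand 17 mm ahead of it and the grasp point (between the pads) lies 2 mm behind it; z points along the fingers, y is the line along which they close (so a half turn about z gives the same grasp; the last joint's range is limited). The gripper opens to 92 mm and grips with 3 to 60 N. Pads are 19 mm wide; open, the fingers measure 130 mm over their backs; the gripper's body (75 mm by 190 mm) begins 47 mm behind the grasp point.
Start: joints at [-1.361, 0.342, 1.524, -0, 1.275, -0.146], TCP at [182.901, -492.128, 243.741] pointing down, gripper open.
Joint ranges: [-2.53, 2.53], [-0.77, 2.02], [0.04, 2.7], [-1, 4.14], [0.28, 2.66], [-3.11, 3.11]. Speed limits (rad/s): [2.57, 2.57, 3.14, 3.14, 3.14, 3.14].

### API

Orientations are given as [roll, pitch, yaw] about the fixed x, y, z axes, in that order (R = Rz(yaw) Ry(pitch) Rx(roll)).
In Python, from plant import bot gives the robot as it stands. The module is installed in compiled form; this text tells all that it offers.
- The arm moves only by the shell command python3 -m pendant 'ROWS'. ROWS is JSON, a list of rows, each a list of 3 entries, a list of its own where there are three numbers: the shift along the world's x, y, z as a fraction of full scale, then the turn, a rotation vector about the world's x, y, z as a fraction of full scale, then the opening, from -1 (shut) to 1 (fully open), so that 0 is half open. In form: [[[tx, ty, tz], [rx, ry, rz], claw], ...]. A call has exactly 10 rows; each row shifts and turns the commanded pose from where the row before left it; what a row does not reach is not made up. Full scale, the value 1, is 30 mm for a shift and 0.12 rad for a turn. A row lasts 1/12 s, in which the tool goes at most 41.7 mm and 7.16 degrees, less where a joint would pass 70% of its speed; a pose out of reach is approached as far as the arm can. A call with a number of a shift or a turn outside -1 to 1 is refused whole. A call with a gripper value outside its range is refused whole. The fingers move at their own pace and stop on an object; the grip force is fixed at half the most. Time passes only in rows, so rows that do not move let the fingers close, or fill a call up. It gives the time, the measured TCP pose, the force, the opening and the grip force at its end, in the units of the state.
- bot.get_obs(): the state, without advancing time (a new reading comes with each control period).
- bot.capture(name): name is "scene" or "top"; returns the picture (400x640x3 uint8, blue, green, red); there is no depth.
- bot.camera_params(name): a dict with "fovy" (degrees; the focal length in pixels is half the picture's height over the tangent of half this angle, whatever the lens; pixels are square), "cx", "cy" (the principal point, pixels), "camera_from_world" (4x4, takes a point from world to camera coordinates). Camera axes: x right, y down, z forward; pixel columns grow to the right and rows downward; lengths in mm; the calibration is good to about 2 mm. A picture is of the moment at which its call begins. camera_params takes no time and is no camera call.
- bot.close_job(): hands the job in; it is judged then, once.
The state is a dict: "time": time; "joint_positions": joint angles; "dq": joint speeds; "tau": joint torques, N m; "tool_pos": TCP position; "tcp_rot": TCP orientation; "contact_force": force on the tool from outside, world axes, zero at the start; "moment": the same for the moment, N m; "grip_width": finger opening in mm; "finger_force": force on a finger pad.
Only numpy, scipy, OpenCV 4.12 (cv2) and the standard library are available. Lean on these libraries where they do the work, as an engineer would, in place of code of your own. Each camera call takes 0.05 s, during which the arm holds its last target. There are 200 camera calls.

### The job

The two red-capped lathe cutters have gone dull. Pull them one at a time out of the spring clip strip and stand each one upright on the floor of the wooden tray, the first before you pull the second. Set them down rather than dropping them, and leave the blue-capped cutter in its clip.

Things in the scene. Friction and masses are not known exactly. Their poses are not given: they have to be found in the camera images.
- red_a: lathe cutter 70 mm tall, 0.09 kg: round steel shank, 20 mm diameter, flat foot; square red cap 24 x 24 mm, from 42 to 70 mm above the foot. Origin: centre of the foot's underside; z up, x and y square to the cap's sides. Starts upright in one of four clips, 56 mm apart, of a low fixed grey and black strip (240 x 64 mm), foot 6 mm above the table; its y runs along the row, x across it.
- red_b: the other red-capped cutter, same as red_a, in another clip; pull either first. The strip's brass clip lips reach about 35 mm above the table, so 13 mm of shank show below the caps. In each clip two sprung jaws snap into a groove low on the shank: it takes 5 to 10 N straight up to start a cutter, then it slides out and is clear of the strip after 30 mm.
- blue: a cutter of the same shape and size as red_a but with a blue cap, origin and axes the same; it stands in a third clip of the strip, held the same way, and stays there. The fourth clip holds only a low fixed grey blanking plug, 32 mm high. Which clip holds which varies.
- tray: low open wooden tray, 150 mm (its x) by 170 mm (its y), 20 mm high, walls and floor 6 mm thick, fixed to the table left or right of the strip and turned by up to 20 degrees. Origin: centre of its underside, on the table; z up; its inner floor is 6 mm above the origin. Empty at the start, with room for both cutters 70 mm apart along its y.
There are look-alikes about, which are no part of the job. Leave any turquoise look-alike of the red_b alone.

How it is judged:
By the outcome, as a careful person would: the job done as asked, in the order asked, and still so for the second after the job is handed in, with the robot touching nothing.
It also fails if it takes over 56 s, if anything falls off the work surface, if the arm or the gripper's body presses on something with over 40 N, if the wrist force passes 120 N, or if a joint passes its speed limit or range.

## Working session

There is one attempt and no reset: what is moved stays moved. The work goes in short steps, Python scripts to look and compute and a shell command to move; the robot and the scene stay as the last step left them, time stands still between calls to the robot, and variables do not carry over. Pictures are saved under pics/ and viewed, at most 10 in all, crops included, and the job is handed in when it is done.

```bash
mkdir -p pics; python3 - <<'E'
from plant import bot
import cv2,numpy as np
for n in("scene","top"):
    im=bot.capture(n); cv2.imwrite(f"pics/{n}0.png",im)
    p=bot.camera_params(n);print(n,p["fovy"],p["cx"],p["cy"],np.round(p["camera_from_world"],3).tolist())
print(bot.get_obs())
E
```

```text
scene 51.089329329641664 317.06318735056806 191.9737317331812 [[-0.678, 0.735, 0.015, 374.946], [0.404, 0.39, -0.827, -167.73], [-0.614, -0.555, -0.562, 1175.274], [0.0, 0.0, 0.0, 1.0]]
top 49.83400022519849 322.6781695312363 198.50492675811657 [[0.085, -0.996, 0.001, -57.374], [-0.975, -0.084, -0.206, 519.083], [0.206, 0.017, -0.978, 828.608], [0.0, 0.0, 0.0, 1.0]]
{'time': 0.1, 'joint_positions': array([-1.36099910e+00,  3.42631303e-01,  1.52489526e+00, -1.41325307e-05,
        1.27538816e+00, -1.45974731e-01]), 'dq': array([ 0.00050692, -0.00095583, -0.00218558, -0.00052934,  0.00230812,
       -0.00179046]), 'tau': array([ 1.67128022e-03, -4.32004559e+01, -2.44694406e+01,  7.19388225e-02,
        5.26062108e-02, -4.03878369e-05]), 'tool_pos': array([ 182.82574445, -491.79030076,  243.13488102]), 'tcp_rot': array([-3.14028267e+00, -1.78933727e-04,  3.55775967e-01]), 'contact_force': array([ 0.23110327, -0.02472081,  0.77859553]), 'moment': array([ 0.00598811, -0.02699569,  0.04692185]), 'finger_force': 0.0, 'grip_width': 91.94892079815544}
```

View pics/scene0.png

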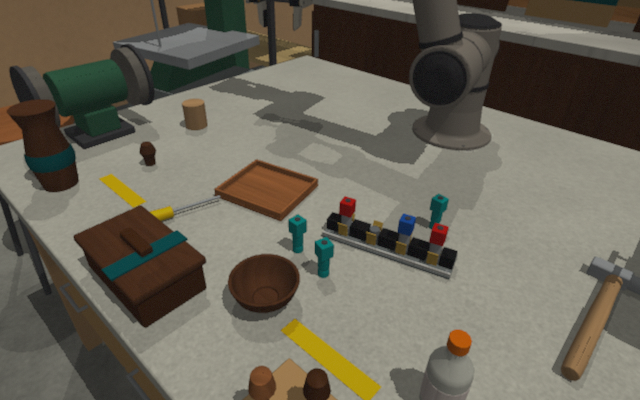

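View pics/top0.png

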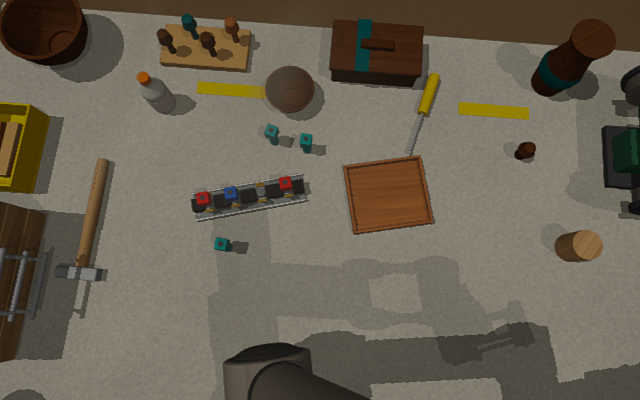

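The scene view shows the strip with red caps at (347,205) and (439,234), the blue one at (407,224), and the tray at (267,188). In the top view the reds are at (202,199) and (286,184), the blue at (231,193), the plug at (260,190), and the tray centre at (388,194).

Possible mix-ups are the turquoise look-alikes at top (272,131), (306,140), (221,243) and the blue cutter at (231,193). I choose the two red ones in the strip.

```bash
cat > h.py <<'E'
import cv2,numpy as np
from plant import bot
def cam(n):
    p=bot.camera_params(n);T=np.array(p["camera_from_world"]);f=200/np.tan(np.radians(p["fovy"]/2))
    return np.array([[f,0,p["cx"]],[0,f,p["cy"]],[0,0,1]]),T
def ray(n,uv):
    K,T=cam(n);uv=np.atleast_2d(uv);R=T[:3,:3]
    return -R.T@T[:3,3],(np.linalg.inv(K)@np.c_[uv,np.ones(len(uv))].T).T@R
def plane(n,uv,z):
    o,d=ray(n,uv);return o+d*((z-o[2])/d[:,2])[:,None]
def tri(u1,u2):
    P=[K@T[:3] for K,T in(cam("top"),cam("scene"))]
    X=cv2.triangulatePoints(P[0],P[1],np.float64(u1).reshape(2,1),np.float64(u2).reshape(2,1));return (X[:3]/X[3]).ravel()
def blobs(im,lo,hi,amin=25):
    h=cv2.cvtColor(im,cv2.COLOR_BGR2HSV);h[...,0]=(h[...,0].astype(int)+90)%180  # red ->90
    m=cv2.inRange(h,lo,hi);n,l,s,c=cv2.connectedComponentsWithStats(m)
    return [(c[i],s[i],l==i) for i in range(1,n) if s[i][4]>=amin]
RED=((84,170,90),(97,255,255));BLUE=((18,120,60),(40,255,255))
E
python3 - <<'E'
from h import *
im={n:bot.capture(n) for n in("top","scene")}
for nm,c in(("red",RED),("blue",BLUE)):
    b={n:blobs(im[n],*c) for n in im}
    for n in b:
        for x in b[n]: print(nm,n,x[0].round(1),x[1],plane(n,x[0],66).round(1))
    for x in b["top"]:
        for y in b["scene"]: print(nm,"tri",tri(x[0],y[0]).round(1))
h=cv2.cvtColor(im["top"],cv2.COLOR_BGR2HSV);print("traypx",h[195,388],"table",h[300,520])
m=cv2.inRange(h,(3,110,40),(20,255,255));n,l=cv2.connectedComponents(m)
m=np.uint8(l==l[195,388]);c=max(cv2.findContours(m,0,2)[0],key=cv2.contourArea)
P=plane("top",c[:,0].astype(float),20)
print("tray",cv2.minAreaRect(np.float32(P[:,:2])),cv2.boundingRect(c))
# strip base: light rail
t=im["top"][100:280,170:450];cv2.imwrite("pics/crop.png",cv2.resize(t,None,fx=2.8,fy=2.8,interpolation=2))
E
```

```text
red top [284.7 182.2] [279 176  13  13 110] [[546.9  66.9  66. ]]
red top [202.1 197.6] [196 192  13  12 105] [[500.7 230.2  66. ]]
red scene [348.9 204.4] [340 197  15  20 119] [[541.2  67.6  66. ]]
red scene [440.  230.1] [432 223  16  20 118] [[491.7 226.5  66. ]]
red tri [545.2  68.1  68.6]
red tri [538.1 153.9  71.2]
red tri [552.2 167.6 126. ]
red tri [499.3 228.9  71.9]
blue top [230.  192.6] [224 186  13  13 113] [[515.8 175.2  66. ]]
blue scene [406.2 224.7] [398 214  18  22 252] [[519.  176.7  66. ]]
blue tri [516.4 175.6  63.8]
traypx [ 13 183 107] table [ 22  37 131]
tray ((551.7960205078125, -149.12652587890625), (151.0811004638672, 170.4734649658203), 12.958101272583008) (343, 155, 90, 79)
```

View pics/crop.png

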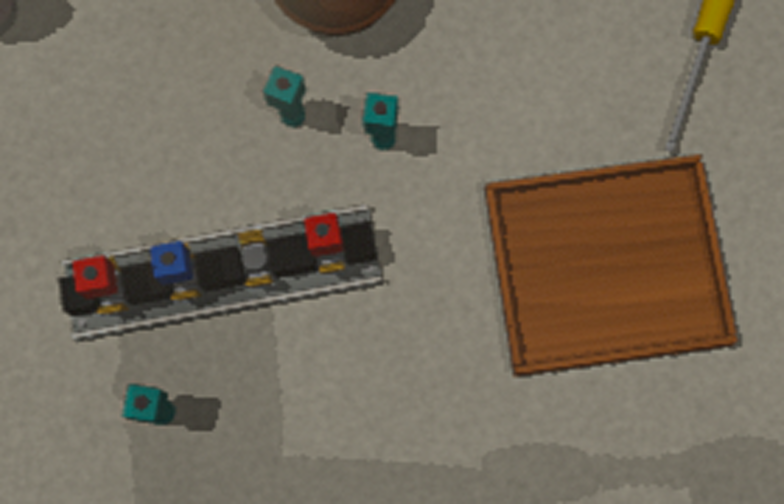

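The crop confirms red caps at top px (202,198) and (285,182), both in the strip. Blue is between them and next to the plug, and the turquoise ones are off the strip. The red masks cover only the top faces, so I cast them at z=76.

```bash
python3 - <<'E'
from h import *
A,B=plane("top",[[284.7,182.2],[202.1,197.6]],76)
print(A.round(1),B.round(1),np.linalg.norm(A-B),"yaw y",np.arctan2(*(B-A)[1::-1]))
print("scene at76",plane("scene",[[347.5,200],[439,227.5]],76).round(1))
print("turq",plane("top",np.array([[284,83],[380,108],[143,403]])/2.8+[170,100],70).round(1))
c=np.array([551.8,-149.1]);y=.226;d=np.array([-np.sin(y),np.cos(y)]);print("slots",c+35*d,c-35*d)
E
python3 -m pendant '[[[0.65,1,0],[0,0,1],1],[[0.65,1,0],[0,0,1],1],[[0.65,1,0],[0,0,1],1],[[0.65,1,0],[0,0,1],1],[[0.65,1,0],[0,0,1],1],[[0.65,1,0],[0,0,1],1],[[0.65,1,0],[0,0,1],1],[[0.65,1,0],[0,0,1],1],[[0.65,1,0],[0,0,1],1],[[0.65,1,0],[0,0,1],1]]'
```

```text
[544.4  65.9  76. ] [498.7 227.1  76. ] 167.56534381762572 yaw y 1.8468068522950243
scene at76 [[543.6  65.5  76. ]
 [498.9 226.7  76. ]]
turq [[655.7 105.7  70. ]
 [642.3  32.7  70. ]
 [410.6 178.4  70. ]]
slots [ 543.95716344 -114.99003203] [ 559.64283656 -183.20996797]
time: 1.03
tool_pos: [378.4, -190.5, 243.8]
tcp_rot: [3.141, 0.0, 1.561]
contact_force: [0.8, -0.7, -0.3]
grip_width: 91.6
finger_force: 0.0
```

```bash
python3 -m pendant '[[[0.55,0.855,-0.3],[0,0,0.24],1],[[0.55,0.855,-0.3],[0,0,0.24],1],[[0.55,0.855,-0.3],[0,0,0.24],1],[[0.55,0.855,-0.3],[0,0,0.24],1],[[0.55,0.855,-0.3],[0,0,0.24],1],[[0.55,0.855,-0.3],[0,0,0.24],1],[[0.55,0.855,-0.3],[0,0,0.24],1],[[0.55,0.855,-0.3],[0,0,0.24],1],[[0.55,0.855,-0.3],[0,0,0.24],1],[[0.55,0.855,-0.3],[0,0,0.24],1]]'
```

```text
time: 1.87
tool_pos: [543.4, 65.9, 153.1]
tcp_rot: [-3.141, -0.0, 1.845]
contact_force: [-0.1, -0.1, -0.7]
grip_width: 91.7
finger_force: 0.0
```

```bash
python3 -m pendant '[[[0,0,-0.4],[0,0,0],1],[[0,0,-0.4],[0,0,0],1],[[0,0,-0.4],[0,0,0],1],[[0,0,-0.4],[0,0,0],1],[[0,0,-0.4],[0,0,0],0.6],[[0,0,-0.4],[0,0,0],0.3],[[0,0,-0.4],[0,0,0],0.1],[[0,0,-0.2],[0,0,0],0],[[0,0,0],[0,0,0],0],[[0,0,0],[0,0,0],0]]'
python3 - <<'E'
from h import *
im=bot.capture("scene")[130:290,270:480];cv2.imwrite("pics/c2.png",cv2.resize(im,None,fx=3.5,fy=3.5,interpolation=2))
E
```

```text
time: 2.7
tool_pos: [542.9, 64.4, 63.7]
tcp_rot: [-3.141, -0.0, 1.844]
contact_force: [0.3, 0.9, -0.0]
grip_width: 56.5
finger_force: 0.0
```

View pics/c2.png

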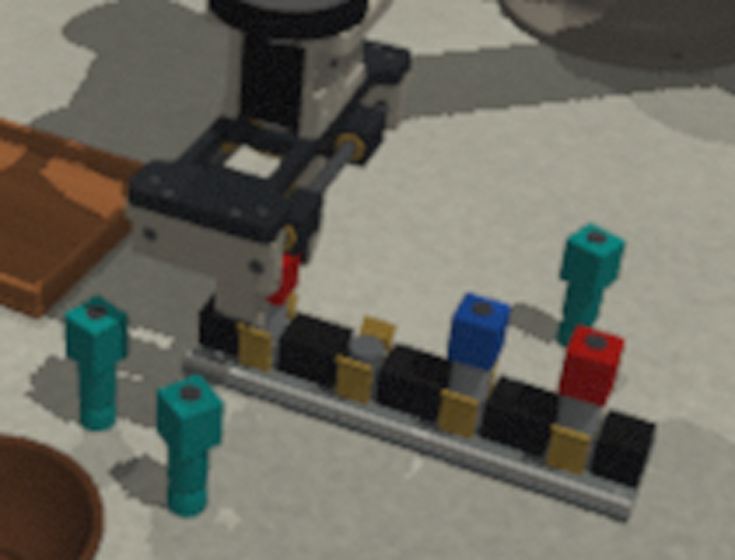

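The crop shows the fingers either side of the red cap at about (285,280), with nothing else touched. I'll correct 1.5 mm and close.

```bash
python3 -m pendant '[[[0.05,0.05,-0.08],[0,0,0],-0.2],[[0,0,0],[0,0,0],-0.4],[[0,0,0],[0,0,0],-1],[[0,0,0],[0,0,0],-1],[[0,0,0],[0,0,0],-1],[[0,0,0],[0,0,0],-1],[[0,0,0],[0,0,0],-1],[[0,0,0],[0,0,0],-1],[[0,0,0],[0,0,0],-1],[[0,0,0],[0,0,0],-1]]'
```

```text
time: 3.58
tool_pos: [544.6, 65.9, 61.6]
tcp_rot: [3.141, 0.0, 1.844]
contact_force: [0.8, 1.6, 2.5]
grip_width: 23.7
finger_force: 30.0
```

Gripped at 23.7 mm, as expected for the cap. Next is a straight pull up.

```bash
python3 -m pendant '[[[0,0,0.1],[0,0,0],-1],[[0,0,0.15],[0,0,0],-1],[[0,0,0.2],[0,0,0],-1],[[0,0,0.3],[0,0,0],-1],[[0,0,0.3],[0,0,0],-1],[[0,0,0.4],[0,0,0],-1],[[0,0,0.4],[0,0,0],-1],[[0,0,0.4],[0,0,0],-1],[[0,0,0.4],[0,0,0],-1],[[0,0,0.2],[0,0,0],-1]]'
python3 - <<'E'
from h import *
im=bot.capture("scene")[110:270,270:480];cv2.imwrite("pics/c3.png",cv2.resize(im,None,fx=3.5,fy=3.5,interpolation=2))
E
```

```text
time: 4.42
tool_pos: [545.2, 65.9, 149.5]
tcp_rot: [3.138, 0.001, 1.844]
contact_force: [0.3, 0.4, -0.8]
grip_width: 23.9
finger_force: 30.0
```

View pics/c3.png

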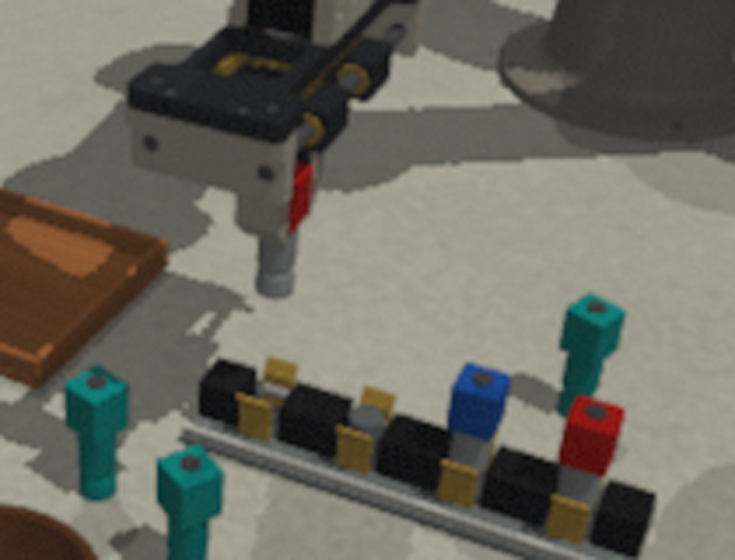

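The cutter hangs upright, free of the clip, with its foot at crop (275,285). I'll carry it to the far tray slot.

```bash
python3 -m pendant '[[[0.05,-0.5,0],[0,0,-0.04],-1],[[0.05,-0.9,0],[0,0,-0.04],-1],[[0.05,-1,0],[0,0,-0.04],-1],[[0.05,-1,0],[0,0,-0.04],-1],[[0.05,-1,0],[0,0,-0.04],-1],[[0.05,-1,0],[0,0,-0.04],-1],[[0.05,-1,0],[0,0,-0.04],-1],[[0.05,-1,0],[0,0,-0.04],-1],[[0.05,-0.6,-0.2],[0,0,-0.04],-1],[[0.05,-0.3,-0.4],[0,0,-0.04],-1]]'
python3 -m pendant '[[[0,0,-0.5],[0,0,0],-1],[[0,0,-0.4],[0,0,0],-1],[[0,0,-0.4],[0,0,0],-1],[[0,0,-0.3],[0,0,0],-1],[[0,0,-0.2],[0,0,0],-1],[[0,0,0],[0,0,0],-1],[[0,0,0],[0,0,0],-1],[[0,0,0],[0,0,0],-1],[[0,0,0],[0,0,0],-1],[[0,0,0],[0,0,0],-1]]'
```

```text
time: 5.3
tool_pos: [560.0, -186.2, 129.7]
tcp_rot: [3.139, 0.003, 1.793]
contact_force: [-0.5, 1.4, -0.9]
grip_width: 23.9
finger_force: 30.0
time: 6.13
tool_pos: [559.8, -183.2, 75.5]
tcp_rot: [3.14, 0.001, 1.796]
contact_force: [0.1, 0.4, 0.1]
grip_width: 23.8
finger_force: 30.0
```

```bash
python3 -m pendant '[[[0,0,-0.08],[0,0,0],-1],[[0,0,-0.08],[0,0,0],-1],[[0,0,-0.08],[0,0,0],-1],[[0,0,-0.06],[0,0,0],-1],[[0,0,-0.05],[0,0,0],-1],[[0,0,-0.03],[0,0,0],-1],[[0,0,-0.02],[0,0,0],-1],[[0,0,0],[0,0,0],-1],[[0,0,0],[0,0,0],-1],[[0,0,0],[0,0,0],-1]]'
python3 - <<'E'
from h import *
im=bot.capture("scene")[110:250,190:370];cv2.imwrite("pics/c4.png",cv2.resize(im,None,fx=4,fy=4,interpolation=2))
E
```

```text
time: 6.97
tool_pos: [559.5, -183.2, 63.0]
tcp_rot: [3.141, 0.0, 1.796]
contact_force: [-0.1, -1.2, -1.5]
grip_width: 24.0
finger_force: 30.0
```

View pics/c4.png

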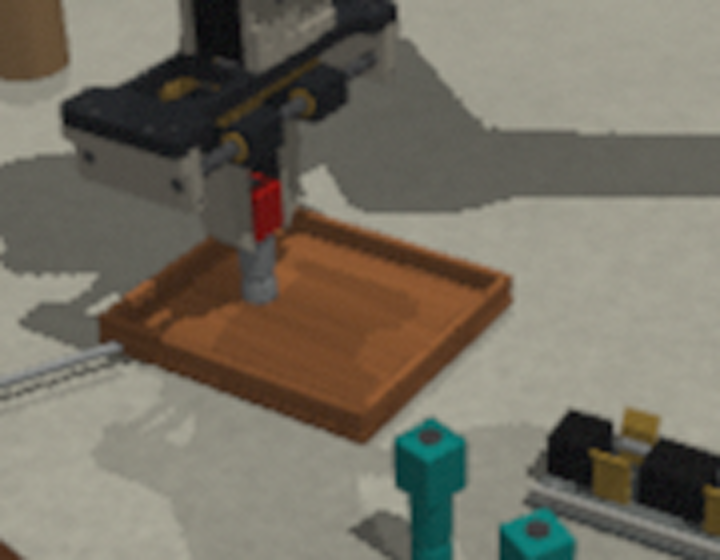

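The cutter stands just over the tray floor with its foot at crop (260,295), well inside the walls. I'll lower it gently until it touches.

```bash
python3 -m pendant '[[[0,0,-0.02],[0,0,0],-1],[[0,0,-0.02],[0,0,0],-1],[[0,0,-0.02],[0,0,0],-1],[[0,0,0],[0,0,0],-1],[[0,0,0],[0,0,0],-1],[[0,0,0],[0,0,0],-1],[[0,0,0],[0,0,0],-1],[[0,0,0],[0,0,0],-1],[[0,0,0],[0,0,0],-1],[[0,0,0],[0,0,0],-1]]'
```

```text
time: 7.85
tool_pos: [559.5, -183.2, 61.6]
tcp_rot: [3.141, 0.0, 1.796]
contact_force: [-1.0, 0.6, 5.6]
grip_width: 23.8
finger_force: 30.0
```

Contact is 5.6 N at exactly the expected height. I'll release and then rise.

```bash
python3 -m pendant '[[[0,0,0],[0,0,0],-0.4],[[0,0,0],[0,0,0],-0.3],[[0,0,0],[0,0,0],-0.2],[[0,0,0],[0,0,0],-0.1],[[0,0,0],[0,0,0],0],[[0,0,0],[0,0,0],0.1],[[0,0,0],[0,0,0],0.2],[[0,0,0],[0,0,0],0.2],[[0,0,0],[0,0,0],0.2],[[0,0,0],[0,0,0],0.2]]'
python3 -m pendant '[[[0,0,0.2],[0,0,0],0.2],[[0,0,0.3],[0,0,0],0.2],[[0,0,0.4],[0,0,0],0.2],[[0,0,0.4],[0,0,0],0.2],[[0,0,0.4],[0,0,0],0.2],[[0,0,0.4],[0,0,0],0.2],[[0,0,0.4],[0,0,0],0.3],[[0,0,0.4],[0,0,0],0.5],[[0,0.3,0.2],[0,0,0],0.7],[[0,0.6,0],[0,0,0],1]]'
```

```text
time: 8.68
tool_pos: [559.4, -183.1, 61.0]
tcp_rot: [3.141, -0.0, 1.796]
contact_force: [0.8, 0.9, 0.8]
grip_width: 54.9
finger_force: 0.0
time: 9.52
tool_pos: [560.3, -157.3, 156.4]
tcp_rot: [3.138, 0.003, 1.794]
contact_force: [-0.4, 0.2, 0.2]
grip_width: 75.3
finger_force: 0.0
```

```bash
python3 -m pendant '[[[-0.15,0.95,0],[0,0,0.044],1],[[-0.15,0.95,0],[0,0,0.044],1],[[-0.15,0.95,0],[0,0,0.044],1],[[-0.15,0.95,0],[0,0,0.044],1],[[-0.15,0.95,0],[0,0,0.044],1],[[-0.15,0.95,0],[0,0,0.044],1],[[-0.15,0.95,0],[0,0,0.044],1],[[-0.15,0.95,0],[0,0,0.044],1],[[-0.15,0.95,0],[0,0,0.044],1],[[-0.15,0.95,0],[0,0,0.044],1]]'
python3 -m pendant '[[[-0.15,0.9,0],[0,0,0],1],[[-0.15,0.9,0],[0,0,0],1],[[-0.15,0.9,0],[0,0,0],1],[[-0.1,0.4,0],[0,0,0],1],[[0,0.2,0],[0,0,0],1],[[0,0,0],[0,0,0],1],[[0,0,0],[0,0,0],1],[[0,0,0],[0,0,0],1],[[0,0,0],[0,0,0],1],[[0,0,0],[0,0,0],1]]'
python3 - <<'E'
from h import *
im=bot.capture("scene")
for b in blobs(im,*RED,15): print(b[0].round(1),b[1],plane("scene",b[0],76).round())
im=im[100:300,180:480];cv2.imwrite("pics/c5.png",cv2.resize(im,None,fx=2.6,fy=2.6,interpolation=2))
E
```

```text
time: 10.35
tool_pos: [513.6, 130.8, 154.6]
tcp_rot: [3.141, -0.0, 1.849]
contact_force: [0.8, 0.6, -0.8]
grip_width: 91.8
finger_force: 0.0
time: 11.18
tool_pos: [498.2, 226.9, 154.1]
tcp_rot: [3.142, 0.0, 1.847]
contact_force: [-0.5, -0.0, -0.7]
grip_width: 91.8
finger_force: 0.0
[254.7 161.2] [246 155  15  15 118] [[ 569. -164.   76.]]
[440.  230.4] [432 223  16  22 123] [[505. 232.  76.]]
```

View pics/c5.png

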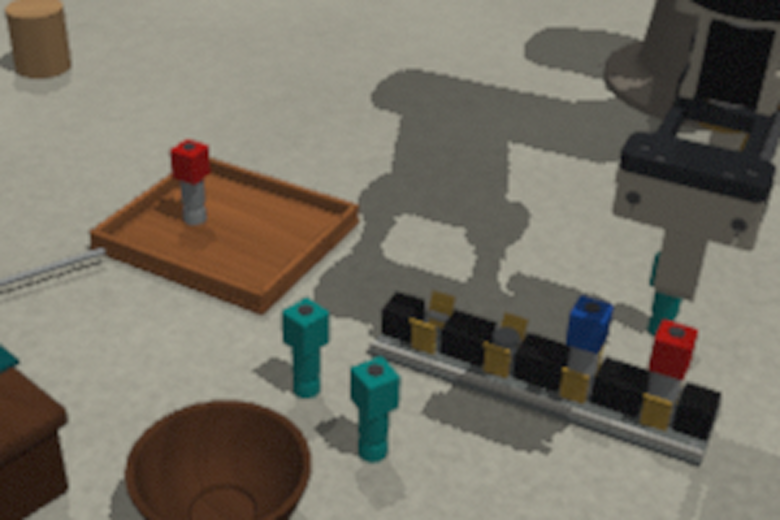

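The first cutter stands upright in the tray at crop (192,185), and red_b (675,345) is under the gripper. I'll descend on it.

```bash
python3 -m pendant '[[[0,0,-0.4],[0,0,0],0.6],[[0,0,-0.4],[0,0,0],0.4],[[0,0,-0.4],[0,0,0],0.3],[[0,0,-0.4],[0,0,0],0.2],[[0,0,-0.4],[0,0,0],0.2],[[0,0,-0.4],[0,0,0],0.2],[[0,0,-0.3],[0,0,0],0.1],[[0,0,-0.2],[0,0,0],0],[[0,0,-0.1],[0,0,0],0],[[0,0,0],[0,0,0],0]]'
```

```text
time: 12.07
tool_pos: [497.8, 227.7, 63.6]
tcp_rot: [-3.141, 0.0, 1.848]
contact_force: [-0.2, 0.8, 0.5]
grip_width: 45.8
finger_force: 0.0
```

```bash
python3 -m pendant '[[[0.03,-0.03,-0.06],[0,0,0],-0.2],[[0,0,0],[0,0,0],-0.4],[[0,0,0],[0,0,0],-1],[[0,0,0],[0,0,0],-1],[[0,0,0],[0,0,0],-1],[[0,0,0],[0,0,0],-1],[[0,0,0],[0,0,0],-1],[[0,0,0],[0,0,0],-1],[[0,0,0],[0,0,0],-1],[[0,0,0],[0,0,0],-1]]'
python3 -m pendant '[[[0,0,0.1],[0,0,0],-1],[[0,0,0.15],[0,0,0],-1],[[0,0,0.2],[0,0,0],-1],[[0,0,0.3],[0,0,0],-1],[[0,0,0.3],[0,0,0],-1],[[0,0,0.4],[0,0,0],-1],[[0,0,0.4],[0,0,0],-1],[[0,0,0.5],[0,0,0],-1],[[0,0,0.5],[0,0,0],-1],[[0,0,0.3],[0,0,0],-1]]'
python3 - <<'E'
from h import *
im=bot.capture("scene")[100:300,180:480];cv2.imwrite("pics/c6.png",cv2.resize(im,None,fx=2.6,fy=2.6,interpolation=2))
E
```

```text
time: 12.9
tool_pos: [499.1, 227.0, 62.6]
tcp_rot: [3.141, 0.0, 1.849]
contact_force: [-0.3, 0.3, 3.8]
grip_width: 24.2
finger_force: 30.0
time: 13.73
tool_pos: [499.3, 227.2, 159.3]
tcp_rot: [3.139, -0.0, 1.849]
contact_force: [0.8, -0.2, -0.2]
grip_width: 23.7
finger_force: 30.0
```

View pics/c6.png

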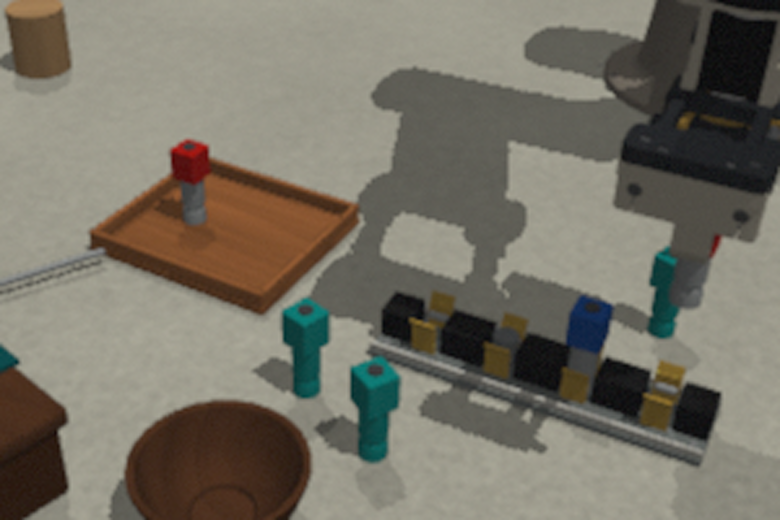

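Red_b is held upright and clear at crop (690,285), and blue is still in its clip. I'll carry it to the near tray slot.

```bash
python3 -m pendant '[[[0.1,-0.5,0],[0,0,-0.04],-1],[[0.1,-0.8,0],[0,0,-0.04],-1],[[0.1,-0.95,0],[0,0,-0.04],-1],[[0.1,-0.95,0],[0,0,-0.04],-1],[[0.1,-0.95,0],[0,0,-0.04],-1],[[0.1,-0.95,0],[0,0,-0.04],-1],[[0.1,-0.95,0],[0,0,-0.04],-1],[[0.1,-0.95,0],[0,0,-0.04],-1],[[0.1,-0.95,0],[0,0,-0.04],-1],[[0.1,-0.95,0],[0,0,-0.04],-1]]'
python3 -m pendant '[[[0.1,-0.9,0],[0,0,0],-1],[[0.1,-0.7,0],[0,0,0],-1],[[0.1,-0.5,-0.1],[0,0,0],-1],[[0.1,-0.3,-0.3],[0,0,0],-1],[[0.1,-0.1,-0.4],[0,0,0],-1],[[0,0,-0.5],[0,0,0],-1],[[0,0,-0.4],[0,0,0],-1],[[0,0,-0.3],[0,0,0],-1],[[0,0,0],[0,0,0],-1],[[0,0,0],[0,0,0],-1]]'
```

```text
time: 14.62
tool_pos: [528.5, -41.4, 156.6]
tcp_rot: [-3.141, -0.0, 1.8]
contact_force: [0.2, 0.7, -1.6]
grip_width: 23.9
finger_force: 30.0
time: 15.45
tool_pos: [543.5, -114.1, 95.9]
tcp_rot: [-3.14, -0.001, 1.802]
contact_force: [-0.6, -0.3, 0.3]
grip_width: 24.1
finger_force: 30.0
```

```bash
python3 -m pendant '[[[0,0,-0.2],[0,0,0],-1],[[0,0,-0.25],[0,0,0],-1],[[0,0,-0.2],[0,0,0],-1],[[0,0,-0.15],[0,0,0],-1],[[0,0,-0.1],[0,0,0],-1],[[0,0,-0.08],[0,0,0],-1],[[0,0,-0.05],[0,0,0],-1],[[0,0,0],[0,0,0],-1],[[0,0,0],[0,0,0],-1],[[0,0,0],[0,0,0],-1]]'
```

```text
time: 16.28
tool_pos: [544.0, -115.1, 66.1]
tcp_rot: [3.141, 0.0, 1.801]
contact_force: [0.3, 0.2, -0.4]
grip_width: 24.0
finger_force: 30.0
```

```bash
python3 -m pendant '[[[0,0,-0.03],[0,0,0],-1],[[0,0,-0.03],[0,0,0],-1],[[0,0,-0.03],[0,0,0],-1],[[0,0,-0.02],[0,0,0],-1],[[0,0,-0.02],[0,0,0],-1],[[0,0,0],[0,0,0],-1],[[0,0,0],[0,0,0],-1],[[0,0,0],[0,0,0],-1],[[0,0,0],[0,0,0],-1],[[0,0,0],[0,0,0],-1]]'
```

```text
time: 17.12
tool_pos: [543.8, -115.1, 62.6]
tcp_rot: [3.141, 0.0, 1.801]
contact_force: [-1.2, 0.9, 5.9]
grip_width: 24.0
finger_force: 30.0
```

It touches at the expected height with 5.9 N. I'll release, rise and check.

```bash
python3 -m pendant '[[[0,0,0],[0,0,0],-0.4],[[0,0,0],[0,0,0],-0.3],[[0,0,0],[0,0,0],-0.2],[[0,0,0],[0,0,0],-0.1],[[0,0,0],[0,0,0],0],[[0,0,0],[0,0,0],0.1],[[0,0,0],[0,0,0],0.2],[[0,0,0],[0,0,0],0.2],[[0,0,0],[0,0,0],0.2],[[0,0,0],[0,0,0],0.2]]'
python3 -m pendant '[[[0,0,0.2],[0,0,0],0.2],[[0,0,0.3],[0,0,0],0.2],[[0,0,0.4],[0,0,0],0.2],[[0,0,0.5],[0,0,0],0.2],[[0,0,0.5],[0,0,0],0.2],[[0,0,0.5],[0,0,0],0.2],[[0,0,0.5],[0,0,0],0.2],[[0,0,0.4],[0,0,0],0.2],[[0,0,0.3],[0,0,0],0.2],[[0,0,0],[0,0,0],0.2]]'
python3 - <<'E'
from h import *
im=bot.capture("scene")[100:300,180:480];cv2.imwrite("pics/c7.png",cv2.resize(im,None,fx=2.6,fy=2.6,interpolation=2))
E
```

```text
time: 17.95
tool_pos: [543.8, -115.0, 61.9]
tcp_rot: [3.142, -0.0, 1.801]
contact_force: [-0.3, -0.0, 0.1]
grip_width: 55.4
finger_force: 0.0
time: 18.78
tool_pos: [544.9, -115.4, 172.6]
tcp_rot: [3.138, 0.002, 1.801]
contact_force: [0.0, -0.4, 0.3]
grip_width: 54.8
finger_force: 0.0
```

View pics/c7.png

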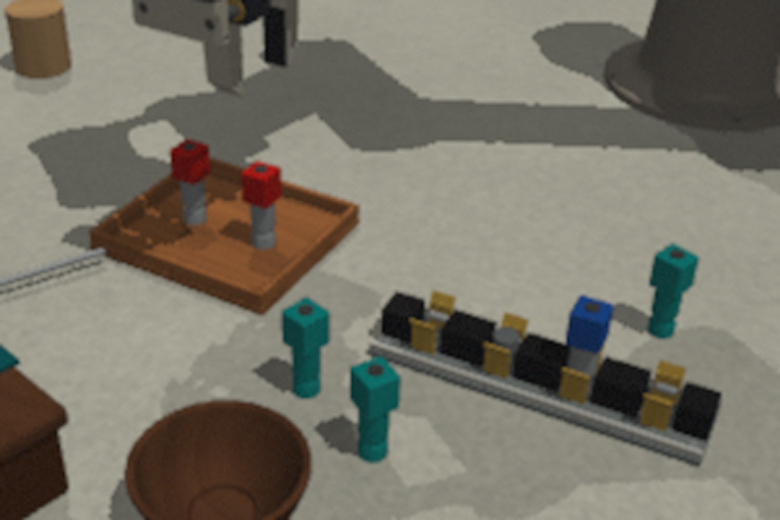

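Both red cutters stand upright in the tray at crop (192,185) and (262,205). Blue is still in its clip at (590,325), and the turquoise ones have not moved.

```bash
python3 -c "
from plant import bot
print(bot.close_job())"
```

```text
the job is handed in; nothing more can be done
None
```

Both red-capped cutters were pulled one at a time and stand upright in the tray, the blue one is still in its clip, and the job was handed in at about 19 s; no verdict was returned.

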